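# Dust off a clay bird at half suction

## Robot

A 6-joint arm with a two-finger parallel gripper is mounted at the origin on the work surface. World frame = base frame: x ahead of the robot, y to its left, z up, the work surface at z = 0. Lengths are in m, angles in rad, forces in N, time in s.
With the tool pointing down it reaches from about 0.35 to 0.85 m from the base axis. Payload 8.1 kg.
Tool frame: the origin (TCP) lies on the centre line of the jaws, within the pads' length; the fingertips stand 17 mm ahead of it and the grasp point (between the pads) lies 2 mm behind it; z points along the fingers, y is the line along which they close (so a half turn about z gives the same grasp; the last joint's range is limited). The gripper opens to 93 mm and grips with 3 to 60 N. Pads are 15 mm wide; open, the fingers measure 128 mm over their backs; the gripper's body (75 mm by 188 mm) begins 65 mm behind the grasp point.
Start: joints at [-1.432, 0.13, 1.488, -0, 1.523, -0.085], TCP at [0.133, -0.585, 0.236] pointing down, gripper open.
Joint ranges: [-2.96, 2.96], [-0.89, 2.26], [0.02, 2.5], [-1.34, 4.48], [0, 2.73], [-2.66, 2.66]. Speed limits (rad/s): [2.39, 2.39, 2.79, 3.14, 3.14, 3.14].

## Interface

Orientations are given as a rotation vector (axis times angle).
In Python, from plant import robot, optics, close_job, models gives the robot as it stands.
- The arm moves only by the shell command python3 -m inch 'ROWS' [OPENING] [FORCE]. ROWS is a JSON object of lists of equal length, an entry for each row: "travel": the shift along the tool's x, y, z in m, a list of three; "spin": the turn about the tool's z in rad. In form: {"travel": [[x, y, z], ...], "spin": [spin, ...]}. A call has 1 to 10 rows; each row is the pose to reach, as a shift and turn from the pose commanded when the call began, along the tool's axes at that moment; what a row does not reach only later rows make up. A row lasts 1/12 s, in which the tool goes at most 41.7 mm and 7.16 degrees, less where a joint would pass 70% of its speed; a pose out of reach is approached as far as the arm can. A call with a gripper value outside its range is refused whole. OPENING is the closure, from 0 (fully open) to 1 (shut), set as the call begins (- or left out, the last holds). The fingers move at their own pace and stop on an object; FORCE is the grip in N (left out, the last holds). Time passes only in rows, so rows that repeat a pose let the fingers close. It gives the time, the measured TCP pose, the force, the opening and the grip force at its end, in the units of the state.
- robot.read_state(): the state, without advancing time (a new reading comes with each control period).
- optics.read_camera(name): name is "scene" or "side" or "wrist"; returns (picture, depth): 384x512x3 uint8, red, green, blue; 384x512 float32, m along the optical axis (not along the pixel's ray), 0 where there is no reading.
- optics.camera_info(name): a dict with "camera_matrix" (3x3 intrinsics, pixels), "dist" ([k1, k2, p1, p2, k3] as OpenCV has them; the pictures are not rectified), "view" (4x4, takes a point from world to camera coordinates). Camera axes: x right, y down, z forward; pixel columns grow to the right and rows downward; lengths in m; the calibration is good to about 2 mm. A picture is of the moment at which its call begins: read the wrist's pose just before it. camera_info takes no time and is no camera call; for the wrist camera it gives the pose at the moment of the call.
- close_job(): hands the job in; it is judged then, once.
Trained networks look in the newest picture that a camera, given by its name, has taken for a name from the list of things; names that differ only in an ending like _2 or _b are one class to them, and where a whole thing is asked for, a point or a joint stands for the part that bears it (a point fixed in the world has none). Each returns a list of dicts, best first, with "p" (0 to 1); they miss things now and then, are a little off and sometimes report something else, mostly with a low value. They report only what shows in the picture. A call takes as long as a camera call. They do not tell look-alikes from the thing itself.
- models.look_for(camera, name): "centre" ([x, y, z] in m, in world coordinates, good to about 4 mm: the middle of the surface that is visible of it).
- models.masks_of(camera, name): "region" (384x512 bool, what is visible of it).
The state is a dict: "t": time; "q": joint angles; "dq": joint speeds; "joint_torque": joint torques, N m; "tool_pos": TCP position; "orientation": TCP orientation; "force": force on the tool from outside, world axes, zero at the start; "wrist_torque": the same for the moment, N m; "opening": finger opening in m; "gripper_force": force on a finger pad.
Only numpy, scipy, OpenCV 4.12 (cv2) and the standard library are available. Lean on these libraries where they do the work, as an engineer would, in place of code of your own. Each camera call takes 0.05 s, during which the arm holds its last target. There are 200 camera calls.

## Task

Stand the clay bird upright inside the steel ring on the dust extractor's grille, setting it down rather than dropping it, and let go of it. Then take the handle of the sprung gate on the duct, draw it out against its spring to half open (the long middle mark), never past three quarters, and finish with the gripper holding it still there, as it springs shut when let go. Leave the other things on the table where they are.

Things in the scene. Friction and masses are not known exactly. Their poses are not given: they have to be found in the camera images.
- bird: clay bird, terracotta, 72 mm high, 0.12 to 0.20 kg. Origin: centre of its foot's underside; z up, x to the beak. Foot 44 x 30 mm. Two flat flanks 40 mm apart in y, 64 mm long, 12 to 48 mm high: grip across y at 33 mm height. Head: 32 mm ball at x +26, 56 mm high; tail to x -67 mm. Stands on the table at one of three places, other clay pieces at the other two.
- extractor: fixed benchtop dust extractor. Origin on the table under the centre of its grille box (200 x 200 mm, top 60 mm high); at yaw 0 x points away from the robot, y left. A duct leaves the +y side to an upright gate frame 110 mm along x, 22 mm thick, 100 mm high, centred at x +40, y +160; then turns to a fan unit 180 x 170 mm, 205 mm high, centred at x +230, y +250 mm.
- rest_center (a point): centre of the steel rest ring on the grille, at grille level (60 mm above the table), where the underside of the bird belongs. The ring is 92 mm outside, 80 mm inside diameter, 5 mm high; axes as the extractor's.
- gate (a joint): travel of the sprung gate blade in m: 0 shut, 0.09 fully open, 0.045 half open. It opens along the extractor's -x (towards the robot). Its spring always draws it shut: about 3 N at shut, rising 1 N per 10 mm: 7.5 N at half, 12 N fully open. It starts shut and springs shut when let go.
- gate_grip (a point): the gate's upright black handle; this point: its grip point, 100 mm above the table; axes as the extractor's. 12 mm thick in x, 36 mm wide in y, from 30 to 115 mm height. Clear above; shut, the gate frame is 64 mm behind it (+x), joined by a neck 5 mm thick at 30 to 52 mm height. Take it from above, fingers closing along the extractor's x.
- half_mark (a point): fixed point where the point gate_grip is when the gate is exactly half open. Beside the handle's path (50 mm to its +y) a low aluminium rail 12 mm high carries three dark ribs, level with the middle of the handle at shut, half (the long rib, 22 mm) and fully open (short ribs, 10 mm).
- cat: bystander: seated clay cat, terracotta, 54 mm across, 92 mm high, standing. Origin under its centre.
- pot: bystander: small open clay pot, terracotta, 60 mm across, 50 mm high. Origin under its centre.
- brush: bystander: brush lying on the table near the robot, along its x.
- paddle: bystander: wooden modelling paddle lying on the table, 205 mm long along its x, 18 mm wide, 10 mm high.
- jar: bystander: lidded jar 70 mm across, 90 mm high.
There are look-alikes about, which are no part of the job. Leave any black or white look-alike of the bird alone.

How it is judged:
By the outcome, as a careful person would: the job done as asked, in the order asked, and still so for the second after the job is handed in, while the arm keeps its last pose, push and grip.
It also fails if it takes over 51 s, if anything falls off the work surface, if the arm or the gripper's body presses on something with over 40 N, if the wrist force passes 120 N, or if a joint passes its speed limit or range.

## Working session

There is one attempt and no reset: what is moved stays moved. The work goes in short steps, Python scripts to look and compute and a shell command to move; the robot and the scene stay as the last step left them, time stands still between calls to the robot, and variables do not carry over. Pictures are saved under pics/ and viewed, at most 10 in all, crops included, and the job is handed in when it is done.

```bash
ls; mkdir -p pics
cat > h.py <<'E'
from plant import robot, optics, close_job, models
import numpy as np, cv2
def snap(c,name=None):
    p,d=optics.read_camera(c)
    if name: cv2.imwrite(f'pics/{name}.png',cv2.cvtColor(p,cv2.COLOR_RGB2BGR))
    return p,d
def cloud(d,info,mask=None):
    K=np.array(info['camera_matrix']);V=np.array(info['view'])
    m=(d>0) if mask is None else (mask&(d>0))
    v,u=np.nonzero(m)
    uv=cv2.undistortPoints(np.stack([u,v],1).astype(np.float64)[:,None],K,np.array(info['dist']))[:,0]
    z=d[v,u]; c=np.c_[uv*z[:,None],z]
    return (c-V[:3,3])@V[:3,:3], u, v
E
cat > a.py <<'E'
from h import *
np.set_printoptions(precision=4,suppress=True)
s=robot.read_state();print(s['t'],s['tool_pos'],s['orientation'],s['opening'])
ims=[]
for c in ['scene','side']:
    p,d=snap(c,c+'0');ii=optics.camera_info(c);np.savez(c+'0.npz',p=p,d=d)
    for n in ['bird','extractor','rest_center','gate','gate_grip','cat','pot','brush','paddle','jar']:
        if c=='side' and n not in('bird','gate_grip','gate','rest_center','cat'):continue
        r=models.look_for(c,n)
        print(c,n,[(np.round(x['centre'],3).tolist(),round(x['p'],2)) for x in r[:4]])
print(robot.read_state()['t'])
E
python3 a.py
```

```text
pics
0.0 [ 0.1331 -0.5845  0.2346] [-3.1201 -0.3507  0.0001] 0.09307796864180466
scene bird [([0.384, -0.477, 0.043], 0.89), ([0.319, -0.165, 0.049], 0.78), ([0.223, -0.311, 0.043], 0.61), ([0.364, -0.305, 0.042], 0.55)]
scene extractor [([0.758, 0.191, 0.069], 0.63)]
scene rest_center [([0.758, 0.194, 0.068], 0.72)]
scene gate [([0.531, 0.15, 0.068], 0.53)]
scene gate_grip [([0.529, 0.151, 0.063], 0.63)]
scene cat [([0.541, -0.356, 0.042], 0.75), ([0.529, 0.15, 0.07], 0.57), ([0.364, -0.308, 0.041], 0.35)]
scene pot [([0.35, 0.236, 0.016], 0.59)]
scene brush [([0.349, 0.234, 0.016], 0.67)]
scene paddle [([0.407, -0.063, 0.01], 0.68)]
scene jar [([0.656, -0.286, 0.068], 0.85)]
side bird [([0.301, -0.152, 0.047], 0.68), ([0.347, -0.291, 0.046], 0.49), ([0.618, -0.259, 0.063], 0.4)]
side rest_center [([0.725, 0.226, 0.077], 0.94), ([0.515, -0.333, 0.04], 0.53), ([0.404, -0.057, 0.013], 0.21)]
side gate [([0.518, 0.161, 0.071], 0.72)]
side gate_grip [([0.515, 0.16, 0.067], 0.67)]
side cat [([0.518, -0.331, 0.042], 0.76)]
0.85
```

View pics/scene0.png

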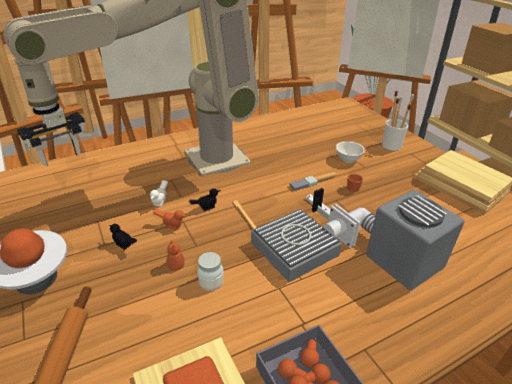

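View pics/side0.png

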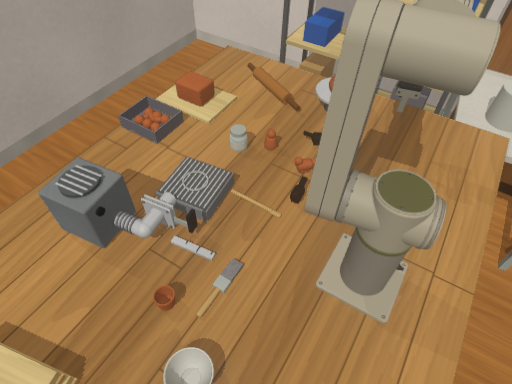

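The scene view shows the terracotta bird at about (172,217), next to black birds at (207,199) and (122,236) and a white one at (160,192). The grille ring is at (297,234), the black handle at (318,199) and the rail near (305,183). The side view shows the bird at (305,163), the ring at (196,183), the handle at (191,219) and the rail at (193,247).

```bash
cat > b.py <<'E'
from h import *
np.set_printoptions(precision=4,suppress=True)
for c in ['scene','side']:
    z=np.load(c+'0.npz');p,d=z['p'],z['d'];ii=optics.camera_info(c)
    P,u,v=cloud(d,ii);col=p[v,u].astype(int)
    hsv=cv2.cvtColor(p,cv2.COLOR_RGB2HSV)[v,u].astype(int)
    def box(x0,x1,y0,y1,z0,z1): return (P[:,0]>x0)&(P[:,0]<x1)&(P[:,1]>y0)&(P[:,1]<y1)&(P[:,2]>z0)&(P[:,2]<z1)
    t=P[box(.2,.5,-.2,.1,-.02,.008)];print(c,'table z',np.median(t[:,2]))
    red=(col[:,0]>1.8*col[:,2])&(col[:,0]>col[:,1]*1.6)
    b=P[box(.27,.46,-.38,-.22,.008,.09)&red]
    print('bird',len(b),b.min(0),b.max(0)); 
    hd=b[b[:,2]>.055];print(' head',len(hd),hd.mean(0),hd.min(0),hd.max(0))
    if len(b)>20:
        m=b[:,:2].mean(0);w,V=np.linalg.eigh(np.cov((b[:,:2]-m).T));print(' mean',m,'axis',V[:,1],np.sqrt(w))
    g=P[box(.55,.95,.0,.35,.054,.068)]
    # grille: exclude gate side
    for k in range(1):
        r=cv2.minAreaRect((g[:,:2]*1000).astype(np.float32));print('grille',len(g),r, np.median(g[:,2]))
    blk=P[box(.45,.62,.08,.22,.05,.13)&(col.max(1)<70)]
    print('handle',len(blk),blk.min(0),blk.max(0),blk.mean(0))
    if len(blk): print('  top',blk[blk[:,2]>blk[:,2].max()-.008].mean(0))
    # top-down local map for viewing
    img=np.zeros((600,700,3),np.uint8) # x .3-.9 , y -.4..+.3
    k=box(.3,.9,-.4,.3,-.02,.25);o=np.argsort(P[k][:,2])
    X=((.9-P[k][o,0])*1000).astype(int);Y=((.3-P[k][o,1])*1000).astype(int)
    for dx in(0,1,2):
        for dy in (0,1,2): img[np.clip(X+dx,0,599),np.clip(Y+dy,0,699)]=col[k][o]
    cv2.imwrite(f'pics/top_{c}.png',img[:,:,::-1])
E
python3 b.py
```

```text
scene table z -0.0009111086078595636
bird 337 [ 0.3041 -0.3556  0.0084] [ 0.3948 -0.2665  0.0724]
 head 60 [ 0.3785 -0.2857  0.0632] [ 0.3672 -0.3007  0.0556] [ 0.3948 -0.2665  0.0724]
 mean [ 0.3601 -0.3092] axis [-0.7293 -0.6842] [0.0083 0.0285]
grille 1669 ((741.9071044921875, 162.07943725585938), (496.9222412109375, 211.5244598388672), 40.948631286621094) 0.05916233474957823
handle 147 [0.5195 0.1319 0.0506] [0.6083 0.1683 0.1159] [0.5294 0.1478 0.0844]
  top [0.5279 0.1487 0.1126]
side table z -0.002321598343117014
bird 218 [ 0.3203 -0.3372  0.0084] [ 0.3826 -0.262   0.072 ]
 head 50 [ 0.3672 -0.2742  0.0631] [ 0.3525 -0.2886  0.055 ] [ 0.3826 -0.262   0.072 ]
 mean [ 0.3481 -0.2888] axis [0.6407 0.7678] [0.0088 0.022 ]
grille 1422 ((652.3157958984375, 173.34500122070312), (369.0224304199219, 176.45501708984375), 81.7079849243164) 0.058587921984348174
handle 152 [0.5109 0.1379 0.0503] [0.5256 0.1742 0.1159] [0.5158 0.1588 0.0889]
  top [0.5185 0.1569 0.1125]
```

View pics/top_scene.png

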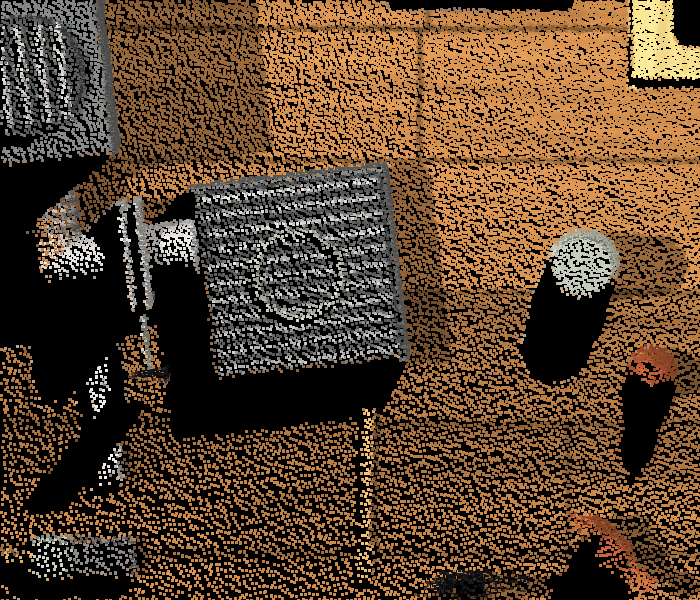

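The top-down map shows the grille as a square centred near map (300,271), with the ring on it, at a yaw of about +6.5°. The handle is at (148,372) and the bird at the lower right. I'm moving over the bird for a wrist view.

```bash
python3 -m inch '{"travel":[[0.028,-0.0229,0],[0.056,-0.0458,0],[0.084,-0.0687,0],[0.112,-0.0916,0],[0.14,-0.1145,0],[0.168,-0.1374,0],[0.196,-0.1603,0],[0.224,-0.1832,0],[0.252,-0.2061,0],[0.28,-0.229,0]],"spin":[-0.059,-0.118,-0.177,-0.236,-0.295,-0.354,-0.413,-0.472,-0.531,-0.59]}' 0
python3 -m inch '{"travel":[[0,0,0],[0,0,0],[0,0,0]],"spin":[0,0,0]}'
cat > c.py <<'E'
from h import *
import sys
np.set_printoptions(precision=4,suppress=True)
s=robot.read_state();print(s['t'],s['tool_pos'],s['orientation'],s['opening'],s['q'])
ii=optics.camera_info('wrist');p,d=snap('wrist',sys.argv[1]);np.savez(sys.argv[1],p=p,d=d)
P,u,v=cloud(d,ii);col=p[v,u].astype(int)
print('cam',-np.array(ii['view'])[:3,:3].T@np.array(ii['view'])[:3,3], 'x',np.array(ii['view'])[0,:3])
red=(col[:,0]>1.8*col[:,2])&(col[:,0]>col[:,1]*1.6)
x,y=.355,-.299
k=red&(abs(P[:,0]-x)<.1)&(abs(P[:,1]-y)<.1)&(P[:,2]>.01)&(P[:,2]<.09);b=P[k]
print(len(b),b.min(0),b.max(0),'table',np.median(P[(P[:,2]<.01)][:,2]))
hd=b[b[:,2]>.052];print('head',hd.mean(0))
h=b[b[:,2]>.067];print('headtop',len(h),h.mean(0),b[:,2].max())
body=b[(b[:,2]<.052)]
print('rect all',cv2.minAreaRect((b[:,:2]*1000).astype(np.float32)),'body',cv2.minAreaRect((body[:,:2]*1000).astype(np.float32)))
m=b[:,:2].mean(0);w,V=np.linalg.eigh(np.cov((b[:,:2]-m).T));a=V[:,1];print('axis',a,np.degrees(np.arctan2(a[1],a[0]))%180)
E
python3 c.py w1
```

```text
t: 1.68
tool_pos: [0.3562, -0.2981, 0.2359]
orientation: [2.883, 1.247, 0.001]
force: [1.6, -0.4, 0.2]
opening: 0.0931
gripper_force: 0.0
t: 1.93
tool_pos: [0.3553, -0.2998, 0.2358]
orientation: [2.884, 1.244, -0.0]
force: [0.4, 0.2, -0.7]
opening: 0.0929
gripper_force: 0.0
1.9333 [ 0.3553 -0.2998  0.2358] [ 2.8844  1.2435 -0.0005] 0.09286879566136097 [-0.8108 -0.2437  1.8479 -0.0005  1.537  -0.0541]
cam [ 0.4075 -0.2431  0.3837] x [ 0.7275 -0.6861 -0.0007]
1979 [ 0.3018 -0.3526  0.0337] [ 0.388  -0.2626  0.0715] table -0.0010432180582015688
head [ 0.3624 -0.2897  0.0637]
headtop 266 [ 0.3698 -0.2822  0.0691] 0.07151589294247962
rect all ((346.5906982421875, -305.33038330078125), (118.07611846923828, 37.31553649902344), 47.425743103027344) body ((337.09808349609375, -315.6628112792969), (89.88154602050781, 37.31553649902344), 47.425750732421875)
axis [0.684  0.7295] 46.84447657145845
```

View pics/w1.png

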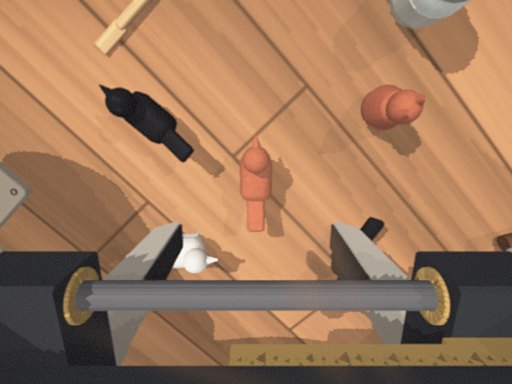

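The wrist view shows the terracotta bird upright at (256,190) with its beak up the picture. The white bird at (200,253) and the black bird at (150,118) are clear of the fingers.

```bash
python3 -m inch '{"travel":[[-0.0025,-0.0025,0.02],[-0.0025,-0.0025,0.05],[-0.0025,-0.0025,0.085],[-0.0025,-0.0025,0.12],[-0.0025,-0.0025,0.15],[-0.0025,-0.0025,0.175],[-0.0025,-0.0025,0.192],[-0.0025,-0.0025,0.202],[-0.0025,-0.0025,0.205],[-0.0025,-0.0025,0.205]],"spin":[0,0,0,0,0,0,0,0,0,0]}' 0
python3 -m inch '{"travel":[[0,0,0],[0,0,0],[0,0,0],[0,0,0],[0,0,0],[0,0,0],[0,0,0],[0,0,0]],"spin":[0,0,0,0,0,0,0,0]}' 1 20
```

```text
t: 2.82
tool_pos: [0.3511, -0.3002, 0.0303]
orientation: [-2.885, -1.24, 0.001]
force: [-0.7, 0.0, 0.3]
opening: 0.0929
gripper_force: 0.0
t: 3.48
tool_pos: [0.3519, -0.2997, 0.0307]
orientation: [2.885, 1.243, 0.0]
force: [0.0, 0.5, 1.1]
opening: 0.0443
gripper_force: 0.0
```

```bash
python3 -m inch '{"travel":[[0,0,0],[0,0,0],[0,0,0],[0,0,0],[0,0,-0.003],[0,0,-0.006],[0,0,-0.01]],"spin":[0,0,0,0,0,0,0]}' 1 20
python3 - <<'E'
from h import *
np.set_printoptions(precision=4,suppress=True)
# refine grille + ring from first pictures
for c in ['scene','side']:
    z=np.load(c+'0.npz');p,d=z['p'],z['d'];ii=optics.camera_info(c)
    P,u,v=cloud(d,ii)
    yaw=np.radians(6.5);C=np.array([.628,.003]);R=np.array([[np.cos(yaw),-np.sin(yaw)],[np.sin(yaw),np.cos(yaw)]])
    L=(P[:,:2]-C)@R
    k=(abs(L[:,0])<.13)&(L[:,1]<.118)&(L[:,1]>-.13)&(P[:,2]>.05)&(P[:,2]<.072)
    g=P[k]; r=cv2.minAreaRect((g[:,:2]*1000).astype(np.float32));print(c,len(g),r,np.percentile(g[:,2],[50,95,99]))
    rg=P[(abs(L)<.06).all(1)&(P[:,2]>.0625)&(P[:,2]<.075)]
    if len(rg)>20: print(' ring',len(rg),cv2.minAreaRect((rg[:,:2]*1000).astype(np.float32)),cv2.minEnclosingCircle((rg[:,:2]*1000).astype(np.float32)))
    # handle local coordinates
    col=p[v,u].astype(int);h=(abs(L[:,0]+.085)<.03)&(abs(L[:,1]-.16)<.035)&(P[:,2]>.06)&(P[:,2]<.125)
    print(' handle local',L[h].min(0),L[h].max(0),'top',L[h&(P[:,2]>.112)].mean(0) if (h&(P[:,2]>.112)).any() else None)
E
```

```text
t: 4.07
tool_pos: [0.3515, -0.2994, 0.0406]
orientation: [-2.884, -1.243, 0.001]
force: [0.0, 1.2, -2.0]
opening: 0.0401
gripper_force: 20.0
scene 3007 ((629.2421875, 11.701339721679688), (198.38063049316406, 219.53958129882812), 5.859069347381592) [0.0588 0.0627 0.0659]
 ring 109 ((623.3060302734375, -2.7253265380859375), (101.17810821533203, 100.72557830810547), 15.03237533569336) ((627.3902587890625, -5.421465873718262), 59.53597640991211)
 handle local [-0.0944  0.1395] [-0.0789  0.179 ] top [-0.0857  0.1582]
side 2344 ((621.47998046875, 14.506973266601562), (202.78955078125, 208.2223663330078), 8.282978057861328) [0.0579 0.0618 0.0651]
 ring 53 ((610.410888671875, 7.583339691162109), (93.88419342041016, 107.66812133789062), 74.6950912475586) ((607.1677856445312, -4.26740837097168), 64.02444458007812)
 handle local [-0.0976  0.1457] [-0.0838  0.1829] top [-0.091   0.1664]
```

```bash
python3 -m inch '{"travel":[[0,0,-0.02],[0,0,-0.05],[0,0,-0.085],[0,0,-0.12],[0,0,-0.155],[0,0,-0.18],[0,0,-0.195],[0,0,-0.2]],"spin":[0,0,0,0,0,0,0,0]}'
python3 -m inch '{"travel":[[0.02,0.003,0],[0.05,0.008,0],[0.09,0.014,0],[0.13,0.02,0],[0.17,0.026,0],[0.21,0.033,0],[0.25,0.039,0],[0.29,0.045,0],[0.33,0.051,0],[0.3575,0.0555,0]],"spin":[-0.06,-0.15,-0.25,-0.35,-0.45,-0.55,-0.65,-0.74,-0.82,-0.87]}'
python3 -m inch '{"travel":[[0,0,0],[0,0,0],[0,0,0]],"spin":[0,0,0]}'
cat > d.py <<'E'
from h import *
np.set_printoptions(precision=4,suppress=True)
s=robot.read_state();print(s['t'],s['tool_pos'],s['orientation'],s['force'],s['q'])
ii=optics.camera_info('wrist');p,d=snap('wrist','w2');np.savez('w2',p=p,d=d)
P,u,v=cloud(d,ii)
yaw=np.radians(6.5);C=np.array([.628,.003]);R=np.array([[np.cos(yaw),-np.sin(yaw)],[np.sin(yaw),np.cos(yaw)]])
L=(P[:,:2]-C)@R
k=(abs(L[:,0])<.13)&(L[:,1]<.118)&(L[:,1]>-.13)&(P[:,2]>.05)&(P[:,2]<.072);g=P[k]
print(len(g),cv2.minAreaRect((g[:,:2]*1000).astype(np.float32)),np.percentile(g[:,2],[5,50,95,99]))
rk=(abs(L)<.06).all(1)&(P[:,2]>.0625)&(P[:,2]<.068)
r=P[rk];print('ring',len(r),(L[rk].min(0)+L[rk].max(0))/2,L[rk].max(0)-L[rk].min(0),cv2.minEnclosingCircle((r[:,:2]*1000).astype(np.float32)))
A=np.c_[r[:,:2],np.ones(len(r))];x=np.linalg.lstsq(A,(r[:,:2]**2).sum(1),rcond=None)[0];c=x[:2]/2;print('circ',c,np.sqrt(x[2]+c@c))
h=(abs(L[:,0]+.085)<.03)&(abs(L[:,1]-.16)<.035)&(P[:,2]>.108)&(P[:,2]<.125);print('handle top',h.sum(),P[h].mean(0) if h.any() else '')
E
python3 d.py
```

```text
t: 4.73
tool_pos: [0.3529, -0.3008, 0.2446]
orientation: [2.88, 1.241, 0.003]
force: [-0.3, -0.7, -0.5]
opening: 0.04
gripper_force: 20.0
t: 5.57
tool_pos: [0.6391, -0.0749, 0.2387]
orientation: [-2.084, -2.348, 0.001]
force: [0.7, -0.8, -1.4]
opening: 0.0398
gripper_force: 20.0
t: 5.82
tool_pos: [0.6369, -0.0781, 0.2392]
orientation: [-2.092, -2.341, 0.003]
force: [0.1, 0.4, -1.8]
opening: 0.0396
gripper_force: 20.0
5.8167 [ 0.6369 -0.0781  0.2392] [-2.0917 -2.3415  0.0026] [ 0.0766  0.4013 -1.7728] [-0.2016  0.2435  1.3546 -0.0004  1.546  -0.3142]
32817 ((623.9805908203125, 5.985443115234375), (199.19349670410156, 200.01129150390625), 6.6346049308776855) [0.0528 0.0589 0.061  0.0642]
ring 1265 [-0.0055  0.0086] [0.0941 0.1026] ((611.9390258789062, 14.134376525878906), 60.40172576904297)
circ [0.6241 0.0054] 0.0427640059248011
handle top 0
```

View pics/w2.png

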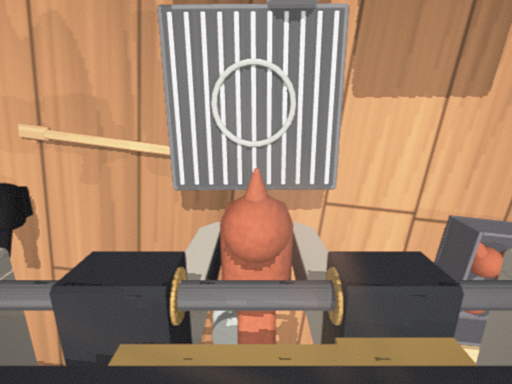

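The wrist view shows the ring centred at (254,103) on the grille, with the bird held level. The grille rectangle measures 199x200 mm at (0.624, 0.006), yaw 6.6°. Next I move over the ring and lower.

```bash
python3 -m inch '{"travel":[[0.02,-0.001,0],[0.05,-0.002,0],[0.075,-0.0034,0.01],[0.0847,-0.0034,0.03],[0.0847,-0.0034,0.06],[0.0847,-0.0034,0.09],[0.0847,-0.0034,0.115],[0.0847,-0.0034,0.13],[0.0847,-0.0034,0.137],[0.0847,-0.0034,0.14]],"spin":[0,0,0,0,0,0,0,0,0,0]}'
python3 -m inch '{"travel":[[0,0,0],[0,0,0],[0,0,0.001],[0,0,0.002],[0,0,0.003]],"spin":[0,0,0,0,0]}'
python3 -c "
from h import *
s=robot.read_state();print(s['tool_pos'],s['force'])"
```

```text
t: 6.7
tool_pos: [0.6233, 0.0048, 0.0993]
orientation: [-2.093, -2.34, 0.002]
force: [0.2, -0.8, -1.4]
opening: 0.04
gripper_force: 20.0
t: 7.12
tool_pos: [0.6255, 0.0058, 0.0987]
orientation: [2.092, 2.342, 0.002]
force: [0.4, 0.5, -0.6]
opening: 0.0394
gripper_force: 20.0
[0.6254725  0.00576135 0.0986846 ] [ 0.43592906  0.46092519 -0.56223243]
```

```bash
python3 -m inch '{"travel":[[0,0,0.001],[0,0,0.002],[0,0,0.003],[0,0,0.003],[0,0,0.003]],"spin":[0,0,0,0,0]}'
python3 -m inch '{"travel":[[0,0,0.001],[0,0,0.001],[0,0,0.001]],"spin":[0,0,0]}'
```

```text
t: 7.53
tool_pos: [0.6247, 0.0058, 0.0944]
orientation: [-2.092, -2.343, 0.0]
force: [-0.4, 0.7, -1.8]
opening: 0.04
gripper_force: 20.0
t: 7.78
tool_pos: [0.6247, 0.0058, 0.0936]
orientation: [-2.092, -2.343, 0.0]
force: [-0.3, -0.6, -0.3]
opening: 0.0396
gripper_force: 20.0
```

```bash
python3 -m inch '{"travel":[[0,0,0.001],[0,0,0.001],[0,0,0.001]],"spin":[0,0,0]}'
python3 -m inch '{"travel":[[0,0,0.001],[0,0,0.001],[0,0,0.001]],"spin":[0,0,0]}'
python3 -m inch '{"travel":[[0,0,0.001],[0,0,0.001],[0,0,0.001]],"spin":[0,0,0]}'
```

```text
t: 8.03
tool_pos: [0.6247, 0.0058, 0.0926]
orientation: [-2.092, -2.343, 0.0]
force: [0.3, 0.9, -1.6]
opening: 0.0399
gripper_force: 20.0
t: 8.28
tool_pos: [0.6247, 0.0058, 0.0915]
orientation: [-2.092, -2.343, 0.0]
force: [-0.3, -0.0, -1.6]
opening: 0.04
gripper_force: 20.0
t: 8.53
tool_pos: [0.6249, 0.0058, 0.0907]
orientation: [2.092, 2.343, 0.0]
force: [0.7, 0.2, 0.6]
opening: 0.04
gripper_force: 20.0
```

```bash
python3 -m inch '{"travel":[[0,0,0.001],[0,0,0.001],[0,0,0.001]],"spin":[0,0,0]}'
python3 -c "
from h import *
s=robot.read_state();print(s['tool_pos'],s['force'])"
```

```text
t: 8.78
tool_pos: [0.6249, 0.0058, 0.0907]
orientation: [2.092, 2.343, 0.0]
force: [-2.8, -0.1, 7.3]
opening: 0.0397
gripper_force: 20.0
[0.62492276 0.00584452 0.09071857] [-2.81350762 -0.05756394  7.28120377]
```

The bird is resting on the grille (7 N push up), so I release and lift.

```bash
python3 -m inch '{"travel":[[0,0,-0.0007],[0,0,-0.0007],[0,0,-0.0007]],"spin":[0,0,0]}'
python3 -m inch '{"travel":[[0,0,0],[0,0,0],[0,0,0],[0,0,0],[0,0,0],[0,0,0],[0,0,0],[0,0,0]],"spin":[0,0,0,0,0,0,0,0]}' 0
python3 -m inch '{"travel":[[0,0,-0.005],[0,0,-0.015],[0,0,-0.04],[0,0,-0.075],[0,0,-0.11],[0,0,-0.135],[0,0,-0.145],[0,0,-0.15]],"spin":[0,0,0,0,0,0,0,0]}'
python3 - <<'E'
from h import *
np.set_printoptions(precision=4,suppress=True)
c=np.array([.624,.0057]);yaw=np.radians(6.6);R=np.array([[np.cos(yaw),-np.sin(yaw)],[np.sin(yaw),np.cos(yaw)]])
for off in [(-.079,.16),(-.085,.16),(-.13,.16)]: print(off,c+R@np.array(off))
ims=[]
for cam in ['wrist','scene','side']:
    ii=optics.camera_info(cam);p,d=optics.read_camera(cam);P,u,v=cloud(d,ii);col=p[v,u].astype(int)
    L=(P[:,:2]-c)@R
    red=(col[:,0]>1.8*col[:,2])&(col[:,0]>col[:,1]*1.6)&(abs(L)<.1).all(1)&(P[:,2]>.062)
    b=P[red];print(cam,'bird',len(b),b[:,2].max(),(cv2.minAreaRect((b[:,:2]*1000).astype(np.float32))))
    h=(abs(L[:,0]+.085)<.04)&(abs(L[:,1]-.16)<.035)&(P[:,2]>.108)&(P[:,2]<.122)
    if h.any(): print(' handle top',h.sum(),P[h].mean(0),'local',L[h].mean(0),L[h].min(0),L[h].max(0))
    ims.append(p[:,:,::-1]); np.savez(cam+'1',p=p,d=d)
cv2.imwrite('pics/m1.png',np.vstack([np.hstack([cv2.resize(ims[0],(400,300)),cv2.resize(ims[1][130:290,180:390],(400,300))]),np.hstack([cv2.resize(ims[2][120:280,130:340],(400,300)),np.zeros((300,400,3),np.uint8)])]))
s=robot.read_state();print(s['t'],s['tool_pos'],s['orientation'])
E
```

```text
t: 9.03
tool_pos: [0.6249, 0.0058, 0.0907]
orientation: [2.092, 2.343, 0.0]
force: [-1.5, -0.5, 4.3]
opening: 0.0397
gripper_force: 20.0
t: 9.7
tool_pos: [0.6248, 0.0058, 0.0903]
orientation: [-2.092, -2.343, 0.0]
force: [0.1, 0.2, -0.0]
opening: 0.0885
gripper_force: 0.0
t: 10.37
tool_pos: [0.6262, 0.0057, 0.2442]
orientation: [2.09, 2.34, 0.005]
force: [0.1, -0.1, -0.9]
opening: 0.0928
gripper_force: 0.0
(-0.079, 0.16) [0.5271 0.1556]
(-0.085, 0.16) [0.5212 0.1549]
(-0.13, 0.16) [0.4765 0.1497]
wrist bird 2434 0.13172492322891705 ((625.1329956054688, -1.0050048828125), (36.121280670166016, 117.47321319580078), 5.397219181060791)
 handle top 542 [0.5224 0.1494 0.1133] local [-0.0844  0.1544] [-0.0915  0.1411] [-0.079   0.1686]
scene bird 413 0.4004286877777875 ((637.7828369140625, -2.3982086181640625), (49.397705078125, 119.89778137207031), 14.806199073791504)
 handle top 13 [0.525  0.1608 0.1132] local [-0.0805  0.1654] [-0.0893  0.1562] [-0.0754  0.1754]
side bird 281 0.3461388767595638 ((639.4982299804688, 16.911468505859375), (139.69932556152344, 81.68755340576172), 55.042049407958984)
 handle top 43 [0.5186 0.1563 0.1123] local [-0.0874  0.1617] [-0.0934  0.1435] [-0.0812  0.1786]
10.5167 [0.6243 0.0058 0.2392] [-2.0917 -2.3425  0.0013]
```

View pics/m1.png

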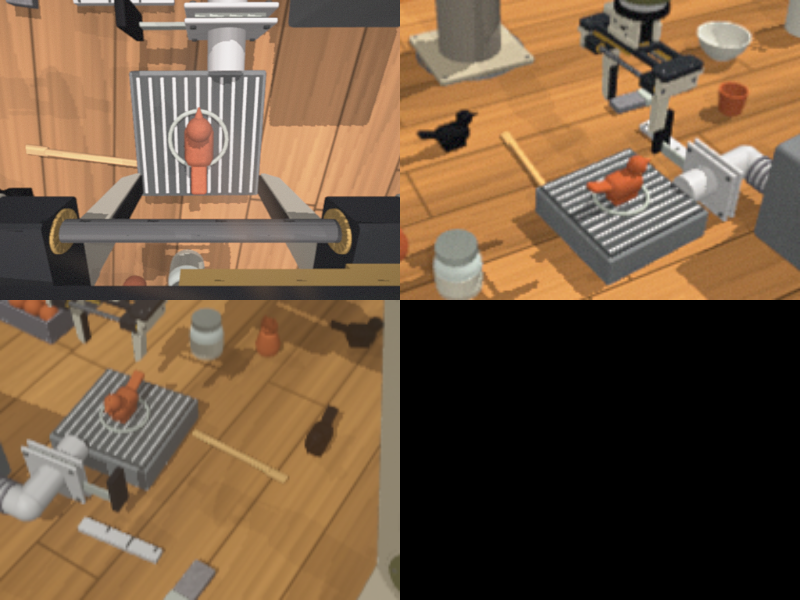

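The montage shows the bird standing upright inside the ring (wrist crop (199,140)), with the handle at about (128,18) and the rail at (120,537) in the side crop. I now move over the handle and narrow the fingers to about 50 mm so the rear one clears the gate frame.

```bash
python3 -m inch '{"travel":[[0.015,-0.008,0],[0.04,-0.0215,0],[0.07,-0.0375,0],[0.1,-0.0535,0],[0.13,-0.0695,0],[0.15,-0.08,0],[0.1597,-0.0856,0],[0.1597,-0.0856,0],[0.1597,-0.0856,0],[0.1597,-0.0856,0]],"spin":[0,0,0,0,0,0,0,0,0,0]}' 0.46
cat > e.py <<'E'
from h import *
np.set_printoptions(precision=4,suppress=True)
c=np.array([.624,.0057]);yaw=np.radians(6.6);R=np.array([[np.cos(yaw),-np.sin(yaw)],[np.sin(yaw),np.cos(yaw)]])
s=robot.read_state();print(s['t'],s['tool_pos'],s['orientation'],s['opening'],s['q'])
ii=optics.camera_info('wrist');p,d=snap('wrist','w3');P,u,v=cloud(d,ii);col=p[v,u].astype(int);L=(P[:,:2]-c)@R
h=(abs(L[:,0]+.085)<.04)&(abs(L[:,1]-.16)<.035)&(P[:,2]>.108)&(P[:,2]<.122)
print('top',h.sum(),P[h].mean(0),L[h].min(0),L[h].max(0),cv2.minAreaRect((P[h][:,:2]*1000).astype(np.float32)))
# rail & ribs
k=(abs(L[:,1]-.21)<.025)&(L[:,0]<-.06)&(L[:,0]>-.21)&(P[:,2]>.006)&(P[:,2]<.03)
print('rail',L[k].min(0),L[k].max(0),np.median(P[k][:,2]))
dark=k&(col.max(1)<110)
hx=L[dark];print(np.histogram(hx[:,0],bins=np.arange(-.21,-.06,.005)))
for a in [-.085,-.13,-.175]:
    m=dark&(abs(L[:,0]-a)<.012)
    if m.any(): print(a,m.sum(),L[m].mean(0),np.ptp(L[m],0))
E
python3 e.py
```

```text
t: 11.35
tool_pos: [0.5221, 0.1537, 0.2396]
orientation: [-2.093, -2.343, 0.002]
force: [0.1, -0.2, 0.6]
opening: 0.0503
gripper_force: 0.0
11.35 [0.5221 0.1537 0.2396] [-2.0932 -2.3425  0.0018] 0.05029516685375312 [ 0.1926 -0.0209  1.6379 -0.0006  1.5256  0.0803]
top 427 [0.5211 0.1554 0.1136] [-0.0913  0.1418] [-0.0794  0.1776] ((520.8591918945312, 154.54722595214844), (11.908241271972656, 35.842044830322266), 6.696756839752197)
rail [-0.1855  0.1975] [-0.06    0.2208] 0.010938247331639905
(array([0, 0, 0, 0, 0, 0, 0, 0, 0, 0, 0, 0, 0, 0, 0, 0, 0, 0, 0, 0, 0, 0,
       0, 0, 0, 0, 0, 0, 0]), array([-0.21 , -0.205, -0.2  , -0.195, -0.19 , -0.185, -0.18 , -0.175,
       -0.17 , -0.165, -0.16 , -0.155, -0.15 , -0.145, -0.14 , -0.135,
       -0.13 , -0.125, -0.12 , -0.115, -0.11 , -0.105, -0.1  , -0.095,
       -0.09 , -0.085, -0.08 , -0.075, -0.07 , -0.065]))
```

View pics/w3.png

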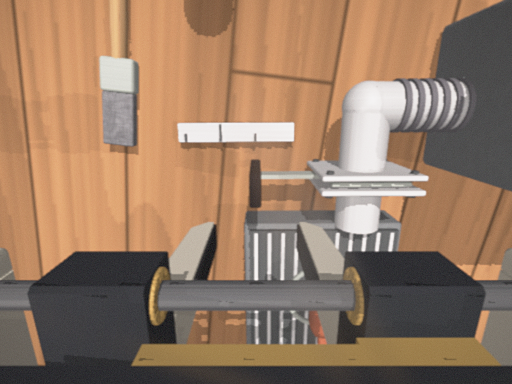

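The wrist view shows the handle at (255,183), shut, level with the short rib at (255,137). The long middle rib is at (221,132). The handle top measures 11.9x35.8 mm at (0.5209, 0.1545), so I descend and grip.

```bash
python3 -m inch '{"travel":[[0.001,-0.001,0.015],[0.001,-0.001,0.04],[0.001,-0.001,0.07],[0.001,-0.001,0.1],[0.001,-0.001,0.12],[0.001,-0.001,0.132],[0.001,-0.001,0.139],[0.001,-0.001,0.1415],[0.001,-0.001,0.1415],[0.001,-0.001,0.1415]],"spin":[0,0,0,0,0,0,0,0,0,0]}'
python3 -m inch '{"travel":[[0,0,0],[0,0,0],[0,0,0],[0,0,0],[0,0,0],[0,0,0],[0,0,0],[0,0,0],[0,0,0],[0,0,0]],"spin":[0,0,0,0,0,0,0,0,0,0]}' 1 40
python3 - <<'E'
from h import *
np.set_printoptions(precision=4,suppress=True)
s=robot.read_state();print(s['t'],s['tool_pos'],s['orientation'],s['force'])
# rib positions from w3 by ray-plane at z=.012, camera at TCP pose of w3: use scene/side first pics
c=np.array([.624,.0057]);yaw=np.radians(6.6);R=np.array([[np.cos(yaw),-np.sin(yaw)],[np.sin(yaw),np.cos(yaw)]])
for cam in ['side','scene']:
    z=np.load(cam+'0.npz');p,d=z['p'],z['d'];P,u,v=cloud(d,optics.camera_info(cam));L=(P[:,:2]-c)@R
    k=(abs(L[:,1]-.21)<.02)&(L[:,0]<-.065)&(L[:,0]>-.2)&(P[:,2]>.005)&(P[:,2]<.03)
    g=p[v,u].max(1).astype(float)
    for a in np.arange(-.19,-.07,.005):
        m=k&(abs(L[:,0]-a)<.0025)
        print(cam,round(a,3),m.sum(),g[m].mean().round(0) if m.any() else '',end=' | ')
    print()
E
```

```text
t: 12.23
tool_pos: [0.5218, 0.1558, 0.1003]
orientation: [2.092, 2.342, 0.003]
force: [0.7, -1.1, 1.0]
opening: 0.0506
gripper_force: 0.0
t: 13.07
tool_pos: [0.5205, 0.1558, 0.0989]
orientation: [-2.092, -2.343, 0.0]
force: [-2.6, 0.2, 4.0]
opening: 0.0121
gripper_force: 40.0
13.0667 [0.5205 0.1558 0.0989] [-2.0921 -2.3434  0.0003] [-2.609   0.1804  3.9901]
side -0.19 0  | side -0.185 12 160.0 | side -0.18 15 165.0 | side -0.175 10 162.0 | side -0.17 13 176.0 | side -0.165 12 179.0 | side -0.16 10 180.0 | side -0.155 12 176.0 | side -0.15 11 180.0 | side -0.145 9 178.0 | side -0.14 17 179.0 | side -0.135 10 157.0 | side -0.13 12 129.0 | side -0.125 9 173.0 | side -0.12 15 176.0 | side -0.115 9 182.0 | side -0.11 11 179.0 | side -0.105 11 180.0 | side -0.1 11 179.0 | side -0.095 12 181.0 | side -0.09 12 175.0 | side -0.085 12 155.0 | side -0.08 13 177.0 | side -0.075 9 179.0 | 
scene -0.19 0  | scene -0.185 2 228.0 | scene -0.18 3 197.0 | scene -0.175 8 175.0 | scene -0.17 8 201.0 | scene -0.165 4 238.0 | scene -0.16 3 235.0 | scene -0.155 3 218.0 | scene -0.15 3 193.0 | scene -0.145 2 132.0 | scene -0.14 0  | scene -0.135 0  | scene -0.13 0  | scene -0.125 0  | scene -0.12 0  | scene -0.115 1 188.0 | scene -0.11 2 232.0 | scene -0.105 5 226.0 | scene -0.1 4 228.0 | scene -0.095 5 233.0 | scene -0.09 6 228.0 | scene -0.085 4 177.0 | scene -0.08 6 219.0 | scene -0.075 3 237.0 |
```

```bash
python3 -m inch '{"travel":[[0,-0.002,0],[0,-0.007,0],[0,-0.014,0],[0,-0.021,0],[0,-0.028,0],[0,-0.035,0],[0,-0.04,0],[0,-0.043,0],[0,-0.045,0],[0,-0.045,0]],"spin":[0,0,0,0,0,0,0,0,0,0]}' 1 40
python3 -m inch '{"travel":[[0,0,0],[0,0,0],[0,0,0],[0,0,0]],"spin":[0,0,0,0]}'
cat > f.py <<'E'
from h import *
import sys
np.set_printoptions(precision=4,suppress=True)
c=np.array([.624,.0057]);yaw=np.radians(6.6);R=np.array([[np.cos(yaw),-np.sin(yaw)],[np.sin(yaw),np.cos(yaw)]])
s=robot.read_state();print(s['t'],s['tool_pos'],s['orientation'],s['force'],s['opening'],'moved',(s['tool_pos'][:2]-np.array([.5205,.1558]))@R,'local',(s['tool_pos'][:2]-c)@R)
ims=[]
for cam in ['wrist','side']:
    ii=optics.camera_info(cam);p,d=optics.read_camera(cam);P,u,v=cloud(d,ii);L=(P[:,:2]-c)@R
    h=(abs(L[:,0]+.13)<.03)&(abs(L[:,1]-.16)<.03)&(P[:,2]>.03)&(P[:,2]<.075)&(p[v,u].max(1)<70)
    if h.any(): print(cam,h.sum(),L[h].min(0),L[h].max(0))
    ims.append(p[:,:,::-1])
cv2.imwrite(f'pics/{sys.argv[1]}.png',np.hstack([cv2.resize(ims[0],(400,300)),cv2.resize(ims[1][120:280,130:340],(400,300))]))
E
python3 f.py m2
```

```text
t: 13.9
tool_pos: [0.4763, 0.1505, 0.0989]
orientation: [2.091, 2.342, 0.002]
force: [6.5, 0.3, -4.9]
opening: 0.0118
gripper_force: 40.0
t: 14.23
tool_pos: [0.4766, 0.1505, 0.0989]
orientation: [2.092, 2.342, 0.003]
force: [7.2, 0.5, -4.4]
opening: 0.0118
gripper_force: 40.0
14.2333 [0.4766 0.1505 0.0989] [2.0915 2.3419 0.0025] [ 7.2334  0.5141 -4.3519] 0.011767762349277257 moved [-0.0442 -0.0002] local [-0.1298  0.1608]
wrist 132 [-0.1348  0.1762] [-0.1258  0.1775]
side 52 [-0.1376  0.1466] [-0.1273  0.18  ]
```

View pics/m2.png

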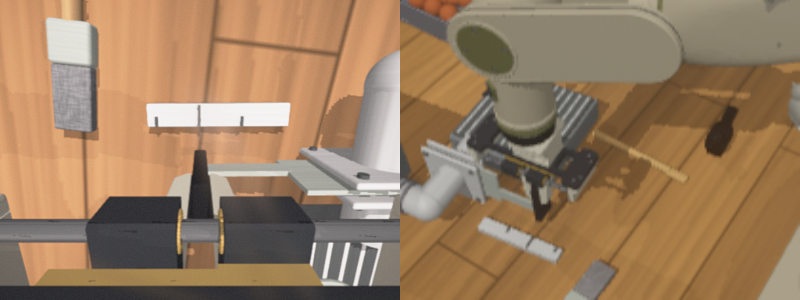

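The handle at (200,160) now lines up with the long rib at (199,112). Travel is 44.2 mm with a 7.2 N spring force, so I trim it slightly and check that it holds still.

```bash
python3 -m inch '{"travel":[[0,-0.0006,0],[0,-0.0006,0],[0,-0.0006,0],[0,-0.0006,0],[0,-0.0006,0],[0,-0.0006,0],[0,-0.0006,0],[0,-0.0006,0],[0,-0.0006,0],[0,-0.0006,0]],"spin":[0,0,0,0,0,0,0,0,0,0]}'
python3 - <<'E'
from h import *
s=robot.read_state();R=np.array([np.cos(.1152),np.sin(.1152)])
print(s['t'],s['tool_pos'],s['force'],(np.array(s['tool_pos'][:2])-[.5205,.1558])@R,s['opening'],s['gripper_force'])
c=np.array([.624,.0057])
ii=optics.camera_info('scene');p,d=snap('scene','end');P,u,v=cloud(d,ii);col=p[v,u].astype(int)
k=(col[:,0]>1.8*col[:,2])&(col[:,0]>col[:,1]*1.6)&(abs(P[:,:2]-c)<.08).all(1)&(P[:,2]>.062)&(P[:,2]<.14)
print('bird',k.sum(),P[k].min(0),P[k].max(0))
E
```

```text
t: 15.17
tool_pos: [0.476, 0.1505, 0.0989]
orientation: [2.092, 2.342, 0.003]
force: [7.7, 0.1, -4.6]
opening: 0.0119
gripper_force: 40.0
15.1667 [0.47600425 0.15048414 0.09891952] [ 7.69310391  0.14000949 -4.63895564] -0.04481186082870559 0.011923793386727171 39.99992787837982
bird 417 [ 0.60964645 -0.06363151  0.06216848] [0.65078351 0.05521014 0.13304239]
```

Gate travel is 44.8 mm with a 7.7 N spring force, which matches half open. The bird is still standing (top at 0.133 m), so I hand the job in.

```bash
python3 -c "
from plant import close_job
print(close_job())"
```

```text
the job is handed in; nothing more can be done
None
```

The clay bird stands upright and released inside the ring, the gripper is holding the gate still at half open (about 45 mm by the arm's reading), and the job is handed in at about 15 s.

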